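# Find the loose bolt in the monitor-arm foot and hold its cap open

## Task

Slide the cover on the monitor-arm foot fully back from the robot, then tap the heads of the bolts from above until you find the loose one: it sinks and stays down, the tight ones do not. Lift the orange cap of that bolt by its tab to about 60 degrees and finish holding it open with the fingers, without letting go; do not open the cap of any other bolt, and leave the mug, calculator and tin where they are.

Things in the scene. Friction and masses are not known exactly. Their poses are not given: they have to be found in the camera images.
- foot: dark steel foot of a monitor arm, fixed to the desk, 210 x 270 x 34 mm high, with a 100 mm high column stub of 64 mm collar diameter at its back. Origin: on the desk, straight below the middle bolt; its x axis points away from the tabs towards the column stub (roughly away from the robot), its y axis along the row of bolts, z up. The foot's front face is at x = -20 mm.
- cover (a joint): aluminium sliding cover, a plate 75 (x) x 250 (y) mm, top 62 mm above the desk, that hides the bolts and caps. Value in m: 0 = over the bolts, 0.085 = fully back (end stop), towards the foot's +x. Starts at 0 to 0.012. Sliding friction about 2 N; stays where left.
- cover_knob (a point): grip point on the cover's upright round black knob (24 mm diameter, from 62 to 98 mm above the desk; this point is at 84 mm, 22 mm above the cover's plate). It moves with the cover; with the cover at 0 it is at x = -8.5, y = 0 mm of the foot.
- bolt_left (a joint): how far the left bolt has sunk, in m: 0 = standing as at the start, up to 0.007. A tight bolt gives under 2.5 mm when pressed; the loose one drops the full 7 mm at about 4 N of push and stays down. Which of the three is loose is not shown.
- bolt_left_top (a point): centre of the flat top of the left bolt's steel hex head (20 mm wide), 49 mm above the desk, at x = 0, y = 75 mm of the foot; it pokes 8.5 mm up through a 26 mm square window in its cap (cap's top at 40.5 mm), and sinks with the bolt.
- cap_left (a joint): opening angle of the left bolt's orange hinged cap in rad: 0 = shut, lying flat round the bolt head; 1.57 = upright; stop at 1.75. A light spring (0.3 N at the tab when shut, 0.8 N at 60 degrees) always shuts it when let go. The cap is hinged to the foot, not to the bolt.
- cap_left_tab (a point): centre of the left cap's tab, a round bar 12 mm in diameter and 20 mm long along the foot's y, 70 mm from the hinge on the robot's side; when shut it is 38 mm above the desk at x = -38, y = 75 mm of the foot, 18 mm in front of the foot's face, with nothing below it. A grip on its two ends lets it turn between the fingers.
- cap_left_hinge (a point): middle of the left cap's hinge line (parallel to the foot's y), 38 mm above the desk at x = 32, y = 75 mm of the foot; fixed. The tab swings up and away from the robot about it.
- bolt_mid (a joint): how far the mid bolt has sunk, in m: 0 = standing as at the start, up to 0.007. A tight bolt gives under 2.5 mm when pressed; the loose one drops the full 7 mm at about 4 N of push and stays down. Which of the three is loose is not shown.
- bolt_mid_top (a point): centre of the flat top of the mid bolt's steel hex head (20 mm wide), 49 mm above the desk, at x = 0, y = 0 mm of the foot; it pokes 8.5 mm up through a 26 mm square window in its cap (cap's top at 40.5 mm), and sinks with the bolt.
- cap_mid (a joint): opening angle of the mid bolt's orange hinged cap in rad: 0 = shut, lying flat round the bolt head; 1.57 = upright; stop at 1.75. A light spring (0.3 N at the tab when shut, 0.8 N at 60 degrees) always shuts it when let go. The cap is hinged to the foot, not to the bolt.
- cap_mid_tab (a point): centre of the mid cap's tab, a round bar 12 mm in diameter and 20 mm long along the foot's y, 70 mm from the hinge on the robot's side; when shut it is 38 mm above the desk at x = -38, y = 0 mm of the foot, 18 mm in front of the foot's face, with nothing below it. A grip on its two ends lets it turn between the fingers.
- cap_mid_hinge (a point): middle of the mid cap's hinge line (parallel to the foot's y), 38 mm above the desk at x = 32, y = 0 mm of the foot; fixed. The tab swings up and away from the robot about it.
- bolt_right (a joint): how far the right bolt has sunk, in m: 0 = standing as at the start, up to 0.007. A tight bolt gives under 2.5 mm when pressed; the loose one drops the full 7 mm at about 4 N of push and stays down. Which of the three is loose is not shown.
- bolt_right_top (a point): centre of the flat top of the right bolt's steel hex head (20 mm wide), 49 mm above the desk, at x = 0, y = -75 mm of the foot; it pokes 8.5 mm up through a 26 mm square window in its cap (cap's top at 40.5 mm), and sinks with the bolt.
- cap_right (a joint): opening angle of the right bolt's orange hinged cap in rad: 0 = shut, lying flat round the bolt head; 1.57 = upright; stop at 1.75. A light spring (0.3 N at the tab when shut, 0.8 N at 60 degrees) always shuts it when let go. The cap is hinged to the foot, not to the bolt.
- cap_right_tab (a point): centre of the right cap's tab, a round bar 12 mm in diameter and 20 mm long along the foot's y, 70 mm from the hinge on the robot's side; when shut it is 38 mm above the desk at x = -38, y = -75 mm of the foot, 18 mm in front of the foot's face, with nothing below it. A grip on its two ends lets it turn between the fingers.
- cap_right_hinge (a point): middle of the right cap's hinge line (parallel to the foot's y), 38 mm above the desk at x = 32, y = -75 mm of the foot; fixed. The tab swings up and away from the robot about it.
- mug: white mug, 80 mm diameter, 95 mm high, handle on its own +y side; origin under its centre. Bystander.
- calculator: grey pocket calculator, 150 x 85 x 17 mm, lying flat; origin under its centre. Bystander.
- tin: small metal mint tin, 62 x 44 x 20 mm, lying flat; origin under its centre. Bystander.

How it is judged:
On the way, in this order (a step that is already met when the one before it is completed fails the run):
1. the cover is slid fully back, to within 8 mm of its stop (value of joint cover above 0.077 m), for 0.1 s.
2. the loose bolt has been found: it was tapped and has sunk at least 4 mm (value of joint any of bolt_left, bolt_mid, bolt_right above 0.004 m), for 0.1 s.
At the end, for the whole second after the job is handed in: Cover within 8 mm of its back stop; the cap of the sunk bolt (4 mm or more) over 0.75 rad open and carried by the fingers (over 0.15 N); the other caps under 0.25 rad; mug, calculator and tin within 20 mm of their starts, mug upright within 0.2 rad (value of joint cover above 0.077 m and ((value of joint bolt_left above 0.004 m and value of joint cap_left above 0.75 rad and contact force between cap_left and the fingers above 0.15 N and value of joint each of cap_mid, cap_right below 0.25 rad) or (value of joint bolt_mid above 0.004 m and value of joint cap_mid above 0.75 rad and contact force between cap_mid and the fingers above 0.15 N and value of joint each of cap_left, cap_right below 0.25 rad) or (value of joint bolt_right above 0.004 m and value of joint cap_right above 0.75 rad and contact force between cap_right and the fingers above 0.15 N and value of joint each of cap_left, cap_mid below 0.25 rad)) and distance of each of mug, calculator, tin from where it was at the start of the episode below 0.02 m and angle between mug's own z axis and vertical below 0.2 rad); the arm keeps its last pose, push and grip.
It fails at once if a cap is lifted (over 0.4 rad) whose bolt has not sunk under a tap ((value of joint cap_left above 0.4 rad and value of joint bolt_left below 0.004 m) or (value of joint cap_mid above 0.4 rad and value of joint bolt_mid below 0.004 m) or (value of joint cap_right above 0.4 rad and value of joint bolt_right below 0.004 m)).
It fails at once if a bystander is pushed more than 20 mm (distance of any of mug, calculator, tin from where it was at the start of the episode above 0.02 m).
It also fails if it takes over 64 s, if anything falls off the work surface, if the arm or the gripper's body presses on something with over 40 N, if the wrist force passes 120 N, or if a joint passes its speed limit or range.

## Robot

A 7-joint arm with a two-finger parallel gripper is mounted at the origin on the work surface. World frame = base frame: x ahead of the robot, y to its left, z up, the work surface at z = 0. Lengths are in m, angles in rad, forces in N, time in s.
With the tool pointing down it reaches from about 0.425 to 0.925 m from the base axis. Payload 6.8 kg.
Tool frame: the origin (TCP) lies midway between the tips of the shut fingers; the grasp point (between the pads) lies 19 mm behind it; z points along the fingers, y is the line along which they close (so a half turn about z gives the same grasp; the last joint's range is limited). The gripper opens to 85 mm and grips with 20 to 120 N. Pads are 22 mm wide; open, the fingers measure 114 mm over their backs; the gripper's body (76 mm by 85 mm) begins 54 mm behind the grasp point. The pads swing forward as they close: fully open they stand 13 mm farther back than shut.
Start: joints at [-1.251, 0.477, 0.022, 1.555, -0.011, 1.109, -0.083], TCP at [0.28, 0.614, 0.231] pointing down, gripper open.
Joint ranges: [-2.96, 2.96], [-0.34, 2.1], [-1.41, 1.46], [0.24, 2.44], [-1.37, 4.51], [0.17, 1.92], [-2.96, 2.96]. Speed limits (rad/s): [2.39, 2.39, 3.14, 3.14, 3.14, 3.14, 3.14].

## Interface

Orientations are given as a rotation vector (axis times angle).
In Python, from bench import r gives the robot as it stands. The module is installed in compiled form; this text tells all that it offers.
- The arm moves only by the tool apply_moves, never from a script. Its argument "rows" is a list of rows, each a list of 6 numbers: the shift along the tool's x, y, z scaled (see below), then the turn, a rotation vector about the tool's x, y, z scaled (see below). A call has 1 to 5 rows; each row is the pose to reach, as a shift and turn from the pose commanded when the call began, along the tool's axes at that moment; what a row does not reach only later rows make up. The controller multiplies each number of a shift by 0.25 m and each number of a turn by 90 degrees. A row lasts 1/8 s, in which the tool goes at most 62.5 mm and 10.7 degrees, less where a joint would pass 70% of its speed; a pose out of reach is approached as far as the arm can. A call with a number of a shift or a turn outside -1 to 1 is refused whole. A call with a gripper value outside its range is refused whole. "claw" is the opening, from 0 (shut) to 1 (fully open), set as the call begins (left out, the last holds). The fingers move at their own pace and stop on an object; "newtons" is the grip in N (left out, the last holds). Time passes only in rows, so rows that repeat a pose let the fingers close. It gives the time, the measured TCP pose, the force, the opening and the grip force at its end, in the units of the state.
- r.get_obs(): the state, without advancing time (a new reading comes with each control period).
- r.grab_frame(name): name is "side" or "top"; returns a dict with "pixels" (384x512x3 uint8, red, green, blue), "intrinsics" (3x3 intrinsics, pixels), "dist" ([k1, k2, p1, p2, k3] as OpenCV has them; the pictures are not rectified), "eye" and "attitude" of the camera in the world. Camera axes: x right, y up, looking along -z (the intrinsics and any distortion apply to the point x, -y, -z); pixel columns grow to the right and rows downward; lengths in m; the calibration is good to about 2 mm. A picture is of the moment at which its call begins. There is no depth.
- r.hand_in(): hands the job in; it is judged then, once.
Trained networks look in a picture, given as the dict that the camera call returned (one of the last four; its "shot" number tells which), for a name from the list of things; names that differ only in an ending like _2 or _b are one class to them, and where a whole thing is asked for, a point or a joint stands for the part that bears it (a point fixed in the world has none). Each returns a list of dicts, best first, with "conf" (0 to 1); they miss things now and then, are a little off and sometimes report something else, mostly with a low value. They report only what shows in the picture. A call takes as long as a camera call.
- r.search_frame(picture, thing): "rect" ([left, top, width, height] in pixels, round what is visible of it).
- r.outline_of(picture, thing): "pixels" (384x512 bool, what is visible of it) and "rect" ([left, top, width, height] in pixels, round what is visible of it).
- r.landmark_of(picture, thing): "point" ([column, row] in pixels: a listed point, or the origin of a listed thing).
The state is a dict: "clock": time; "joints": joint angles; "qvel": joint speeds; "tau": joint torques, N m; "tcp_pos": TCP position; "orientation": TCP orientation; "contact_force": force on the tool from outside, world axes, zero at the start; "moment": the same for the moment, N m; "grip_width": finger opening in m; "gripper_force": force on a finger pad.
Only numpy, scipy, OpenCV 4.12 (cv2) and the standard library are available. Lean on these libraries where they do the work, as an engineer would, in place of code of your own. Each camera call takes 0.05 s, during which the arm holds its last target. There are 200 camera calls.

## Working session

There is one attempt and no reset: what is moved stays moved. The work goes in short steps, Python scripts to look and compute and a tool call to move; the robot and the scene stay as the last step left them, time stands still between calls to the robot, and variables do not carry over. Pictures are saved under pics/ and viewed, at most 10 in all, crops included, and the job is handed in when it is done.

Besides the shell and the picture viewer there is one more tool, called after ">>>" by a JSON object that holds its "op" and its "data", one argument or row to a line. apply_moves: Moves the arm, as the interface text tells. Its arguments: {"type":"object","properties":{"rows":{"type":"array","items":{"type":"array","items":{"type":"number"}}},"claw":{"type":"number"},"newtons":{"type":"number"}},"required":["rows"]}

```bash
mkdir -p pics; cat > h.py <<'E'
import numpy as np, cv2
from scipy.spatial.transform import Rotation as R
from bench import r
def att(f):
    a=np.array(f["attitude"],float)
    return a if a.shape==(3,3) else (R.from_rotvec(a).as_matrix() if a.size==3 else R.from_quat(a).as_matrix())
def ray(f,p):
    K=np.array(f["intrinsics"]);u=cv2.undistortPoints(np.array([[p]],float),K,np.array(f["dist"]))[0,0]
    d=att(f)@np.array([u[0],-u[1],-1]);return np.array(f["eye"]),d/np.linalg.norm(d)
def atz(f,p,z):
    e,d=ray(f,p);return e+d*(z-e[2])/d[2]
def tri(f1,p1,f2,p2):
    e1,d1=ray(f1,p1);e2,d2=ray(f2,p2)
    s=np.linalg.lstsq(np.c_[d1,-d2],e2-e1,rcond=None)[0]
    a,b=e1+d1*s[0],e2+d2*s[1];return (a+b)/2,np.linalg.norm(a-b)
def proj(f,X):
    A=att(f);c=A.T@(np.array(X)-np.array(f["eye"]));K=np.array(f["intrinsics"])
    return cv2.projectPoints(np.array([[c[0],-c[1],-c[2]]]),np.zeros(3),np.zeros(3),K,np.array(f["dist"]))[0].ravel()
def save(f,n): cv2.imwrite("pics/"+n,f["pixels"][:,:,::-1])
E
python3 - <<'E'
from h import *
np.set_printoptions(precision=4,suppress=True)
o=r.get_obs();print({k:np.round(v,3) for k,v in o.items()})
F={n:r.grab_frame(n) for n in("side","top")}
cv2.imwrite("pics/a.png",np.vstack([cv2.resize(np.hstack([F["side"]["pixels"],F["top"]["pixels"]])[:,:,::-1],(800,300))]))
for n,f in F.items():
    print(n,f["eye"],f["attitude"])
    save(f,n+"0.png")
    for t in("cover_knob","foot","mug","calculator","tin","cap_left_tab","cap_mid_tab","cap_right_tab"):
        L=r.landmark_of(f,t)[:2]
        z={"cover_knob":.084}.get(t,.038 if "tab" in t else 0)
        for l in L: print(t,np.round(l["point"],1),round(l["conf"],2),atz(f,l["point"],z))
E
```

```text
{'clock': np.float64(0.0), 'joints': array([-1.251,  0.478,  0.022,  1.556, -0.012,  1.109, -0.083]), 'qvel': array([ 0.001, -0.004,  0.001,  0.001, -0.001, -0.   ,  0.   ]), 'tau': array([ -0.001, -59.646,   1.608, -28.12 ,   0.013,   0.009,   0.   ]), 'tcp_pos': array([0.28 , 0.614, 0.23 ]), 'orientation': array([-0.667, -3.07 ,  0.003]), 'contact_force': array([ 0.027, -0.046,  0.059]), 'moment': array([-0.067, -0.005, -0.004]), 'gripper_force': np.float64(0.0), 'grip_width': np.float64(0.085)}
side [ 0.2056 -0.5495  0.4691] [ 1.0271 -0.2865 -0.4501]
cover_knob [229.7 184. ] 0.56 [0.5056 0.0756 0.084 ]
foot [231.3 216.2] 0.77 [0.5075 0.0732 0.    ]
mug [177.7 173.3] 0.56 [0.4687 0.3336 0.    ]
calculator [346.6 254.9] 0.76 [ 0.6506 -0.1563 -0.    ]
tin [149.1 222.6] 0.76 [0.334  0.1346 0.    ]
cap_left_tab [197.8 192.2] 0.46 [0.4575 0.1487 0.038 ]
cap_left_tab [147.7 218.1] 0.33 [0.3254 0.0965 0.038 ]
cap_mid_tab [216.5 208.9] 0.67 [0.4669 0.0629 0.038 ]
cap_right_tab [242.8 220.6] 0.44 [ 0.497  -0.0028  0.038 ]
top [0.4409 0.0085 1.2401] [ 0.0574 -0.0625 -1.5933]
cover_knob [222.7 209. ] 0.57 [0.5037 0.0771 0.084 ]
cover_knob [199.9 279.4] 0.41 [0.3367 0.1347 0.084 ]
foot [222.7 196.2] 0.65 [0.5415 0.0814 0.    ]
foot [228.2 213.9] 0.56 [0.4952 0.0681 0.    ]
mug [126.4 231.6] 0.65 [0.4556 0.3316 0.    ]
calculator [313.2 154.2] 0.7 [ 0.6461 -0.157   0.    ]
tin [200.9 278.3] 0.68 [0.3318 0.1412 0.    ]
```

View pics/a.png

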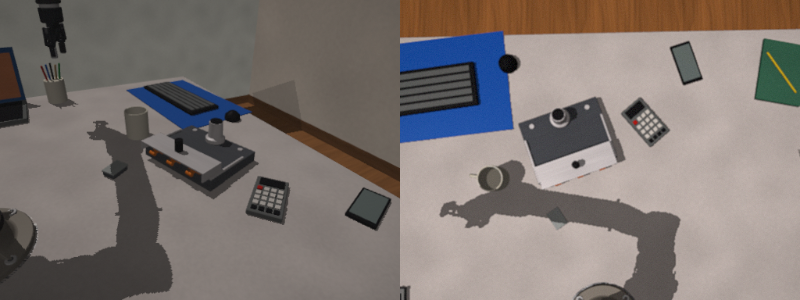

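The picture shows the foot with its white cover and black knob at about (229,184) in the side view and (223,209) in the top view. The mug is to its left, the calculator to its right and the tin in front. Next I get the foot's yaw.

```bash
python3 - <<'E'
from h import *
np.set_printoptions(precision=4,suppress=True)
F={n:r.grab_frame(n) for n in("side","top")}
P=[r.landmark_of(F[n],"cover_knob")[0]["point"] for n in F]
print("knob",tri(F["side"],P[0],F["top"],P[1]))
for n in F:
  for t in("cover","foot"):
    L=r.outline_of(F[n],t)
    if not L: continue
    m=L[0]["pixels"].astype(np.uint8)
    c=max(cv2.findContours(m,0,1)[0],key=cv2.contourArea)[:,0]
    W=np.array([atz(F[n],p,.062 if t=="cover" else .034)[:2] for p in c])
    b=cv2.minAreaRect((W*1000).astype(np.float32));print(n,t,L[0]["conf"],b)
img=F["top"]["pixels"][100:300,130:330,::-1];cv2.imwrite("pics/b.png",cv2.resize(img,(600,600),interpolation=cv2.INTER_CUBIC))
E
```

```text
knob (array([0.5043, 0.0751, 0.0852]), np.float64(0.0032473953523518835))
side foot 0.57 ((624.9054565429688, 119.66284942626953), (361.3386535644531, 334.258056640625), 16.62323570251465)
top cover 0.8 ((500.8444519042969, 73.03849029541016), (77.10531616210938, 251.62913513183594), 18.194990158081055)
top foot 0.9 ((575.3138427734375, 97.82402801513672), (235.19378662109375, 270.13250732421875), 17.77161407470703)
```

View pics/b.png

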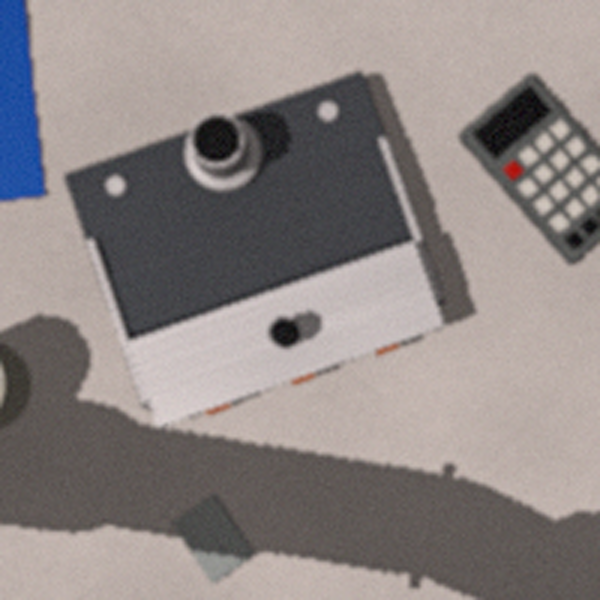

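```bash
cat >> h.py <<'E'
YAW=np.radians(18.0); O=np.array([.506,.0755,0])
Rf=R.from_euler("z",YAW)
def fw(p): return O+Rf.apply(p)
def ff(p): return Rf.inv().apply(np.array(p)-O)
Rgoal=R.from_matrix(Rf.as_matrix()@np.diag([-1,1,-1.]))
def goal(*ps):
    o=r.get_obs();Rt=R.from_rotvec(o["orientation"]);q=(Rt.inv()*Rgoal).as_rotvec()/(np.pi/2)
    print("t",round(float(o["clock"]),2),"tcp_f",np.round(ff(o["tcp_pos"]),4),"F_f",np.round(Rf.inv().apply(o["contact_force"]),2),"w",round(float(o["grip_width"]),4))
    for p in ps: print(p,np.round(Rt.inv().apply(fw(p)-o["tcp_pos"])/.25,3),np.round(q,3))
E
python3 - <<'E'
from h import *
goal((-.06,0,.2),(-.06,0,.075))
E
```

```text
t 1.3 tcp_f [-0.0485  0.5822  0.2313] F_f [0.33 0.22 0.49] w 0.0855
(-0.06, 0, 0.2) [-1.539 -1.748  0.125] [-0.    -0.    -0.472]
(-0.06, 0, 0.075) [-1.539 -1.748  0.625] [-0.    -0.    -0.472]
```

>>> {"op": "apply_moves", "data": {
  "rows": [
    [-0.16, -0.18, 0, 0, 0, -0.1],
    [-0.32, -0.36, 0.02, 0, 0, -0.2],
    [-0.48, -0.54, 0.05, 0, 0, -0.3],
    [-0.64, -0.72, 0.05, 0, 0, -0.4],
    [-0.8, -0.9, 0.06, 0, 0, -0.472]
  ],
  "claw": 0
}}

```text
clock: 1.92
tcp_pos: [0.3693, 0.3247, 0.2166]
orientation: [-0.497, 3.101, 0.001]
contact_force: [0.9, 0.1, -0.1]
grip_width: -0.0001
gripper_force: 0.0
```

```bash
python3 - <<'E'
from h import *
goal((-.06,0,.2),(-.06,0,.075))
E
```

```text
t 1.93 tcp_f [-0.053   0.2792  0.2166] F_f [ 0.89 -0.16 -0.09] w -0.0001
(-0.06, 0, 0.2) [ 0.032 -1.117  0.066] [0.    0.001 0.002]
(-0.06, 0, 0.075) [ 0.032 -1.117  0.566] [0.    0.001 0.002]
```

>>> {"op": "apply_moves", "data": {
  "rows": [
    [0.03, -0.24, 0.06, 0, 0, 0],
    [0.03, -0.48, 0.06, 0, 0, 0],
    [0.03, -0.72, 0.06, 0, 0, 0],
    [0.03, -0.96, 0.06, 0, 0, 0],
    [0.03, -1, 0.2, 0, 0, 0]
  ]
}}

```text
clock: 2.55
tcp_pos: [0.4418, 0.0828, 0.1682]
orientation: [-0.479, 3.098, 0.0]
contact_force: [0.5, 0.6, -0.8]
grip_width: 0.0001
gripper_force: 0.0
```

```bash
python3 - <<'E'
from h import *
goal((-.06,0,.2),(-.06,0,.075))
E
```

```text
t 2.55 tcp_f [-0.0588  0.0267  0.1682] F_f [ 0.67  0.41 -0.76] w 0.0001
(-0.06, 0, 0.2) [ 0.003 -0.107 -0.127] [-0.001  0.004 -0.005]
(-0.06, 0, 0.075) [ 0.007 -0.107  0.373] [-0.001  0.004 -0.005]
```

>>> {"op": "apply_moves", "data": {
  "rows": [
    [0, -0.107, 0.12, 0, 0, 0],
    [0, -0.107, 0.3, 0, 0, 0],
    [0, -0.107, 0.37, 0, 0, 0],
    [0, -0.107, 0.37, 0, 0, 0]
  ]
}}

```text
clock: 3.05
tcp_pos: [0.4461, 0.0607, 0.0729]
orientation: [0.49, -3.101, 0.001]
contact_force: [-0.8, 0.1, 0.3]
grip_width: -0.0002
gripper_force: 0.0
```

```bash
python3 - <<'E'
from h import *
goal((.05,0,.075),(.056,0,.075))
E
```

```text
t 3.05 tcp_f [-0.0615  0.0044  0.0729] F_f [-0.76  0.36  0.31] w -0.0002
(0.05, 0, 0.075) [-0.446 -0.017 -0.01 ] [-0.    -0.002 -0.   ]
(0.056, 0, 0.075) [-0.47  -0.017 -0.01 ] [-0.    -0.002 -0.   ]
```

>>> {"op": "apply_moves", "data": {
  "rows": [
    [-0.05, -0.017, -0.01, 0, 0, 0],
    [-0.1, -0.017, -0.01, 0, 0, 0],
    [-0.15, -0.017, -0.01, 0, 0, 0],
    [-0.2, -0.017, -0.01, 0, 0, 0],
    [-0.25, -0.017, -0.01, 0, 0, 0]
  ]
}}

```text
clock: 3.68
tcp_pos: [0.5081, 0.0765, 0.0763]
orientation: [0.491, -3.102, -0.0]
contact_force: [-3.0, -1.1, 2.0]
grip_width: -0.0
gripper_force: 1.4
```

```bash
python3 - <<'E'
from h import *
goal((.05,0,.075),(.056,0,.075))
E
```

```text
t 3.67 tcp_f [0.0023 0.0003 0.0763] F_f [-3.16 -0.16  1.97] w -0.0
(0.05, 0, 0.075) [-0.191 -0.001  0.005] [ 0. -0. -0.]
(0.056, 0, 0.075) [-0.215 -0.001  0.005] [ 0. -0. -0.]
```

>>> {"op": "apply_moves", "data": {
  "rows": [
    [-0.05, 0, 0, 0, 0, 0],
    [-0.1, 0, 0, 0, 0, 0],
    [-0.15, 0, 0, 0, 0, 0],
    [-0.2, 0, 0, 0, 0, 0],
    [-0.215, 0, 0, 0, 0, 0]
  ]
}}

```text
clock: 4.3
tcp_pos: [0.5553, 0.0918, 0.0754]
orientation: [0.489, -3.094, 0.001]
contact_force: [-17.7, -3.4, 13.5]
grip_width: -0.0002
gripper_force: 9.6
```

```bash
python3 - <<'E'
from h import *
goal((0,0,.12))
f=r.grab_frame("side");save(f,"c0.png")
cv2.imwrite("pics/c.png",cv2.resize(f["pixels"][120:320,110:350,::-1],(720,600),interpolation=cv2.INTER_CUBIC))
E
```

```text
t 4.3 tcp_f [0.0519 0.0003 0.0754] F_f [-17.85   2.24  13.55] w -0.0002
(0, 0, 0.12) [ 0.209 -0.001 -0.176] [ 0.001 -0.006 -0.   ]
```

View pics/c.png

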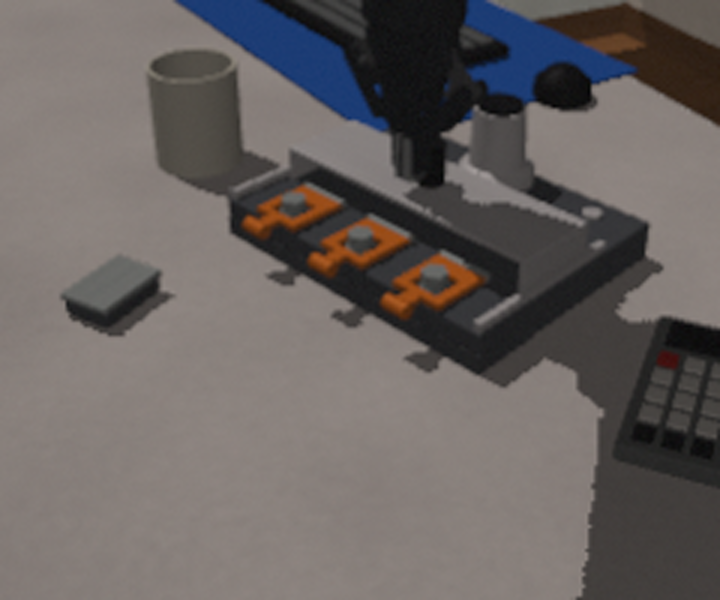

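The cover is at its stop, with 18 N of push. All three bolts and caps are exposed; their tabs are at crop (257,222), (322,262) and (398,300). Next I back the tool off and refine the foot pose.

>>> {"op": "apply_moves", "data": {
  "rows": [
    [0.04, 0, 0, 0, 0, 0],
    [0.1, 0, -0.1, 0, 0, 0],
    [0.2, 0, -0.2, 0, 0, 0],
    [0.21, 0, -0.2, 0, 0, 0]
  ]
}}

```text
clock: 4.85
tcp_pos: [0.5099, 0.0763, 0.128]
orientation: [-0.489, 3.099, 0.001]
contact_force: [-0.3, -0.5, -0.7]
grip_width: -0.0003
gripper_force: 0.0
```

```bash
python3 - <<'E'
from h import *
np.set_printoptions(precision=4,suppress=True)
f=r.grab_frame("side")
T={}
for s,y in(("left",.075),("mid",0),("right",-.075)):
    T[f"bolt_{s}_top"]=(0,y,.049);T[f"cap_{s}_tab"]=(-.038,y,.038)
A=[];B=[]
for t,p in T.items():
    for l in r.landmark_of(f,t)[:2]:
        w=atz(f,l["point"],p[2]);e=ff(w)-p;print(t,round(l["conf"],2),np.round(l["point"],1),w,"err_f",e[:2])
goal((.003,.075,.08),(.003,0,.08),(.003,-.075,.08))
E
```

```text
bolt_left_top 0.6 [207.3 183.4] [0.4866 0.1594 0.049 ] err_f [0.0075 0.0108]
bolt_left_top 0.6 [256.  169.1] [0.628  0.1727 0.049 ] err_f [ 0.1461 -0.0202]
cap_left_tab 0.83 [196.9 196.9] [0.4478 0.1297 0.038 ] err_f [-0.0006 -0.0055]
cap_left_tab 0.71 [230.6 197.4] [0.5155 0.0923 0.038 ] err_f [ 0.0522 -0.0619]
bolt_mid_top 0.54 [230.  200.6] [0.5004 0.0643 0.049 ] err_f [-0.0088 -0.0089]
cap_mid_tab 0.68 [219.2 207.1] [0.4752 0.0668 0.038 ] err_f [0.006  0.0013]
bolt_right_top 0.41 [252.6 210.1] [0.5261 0.008  0.049 ] err_f [-0.0018  0.0046]
cap_right_tab 0.64 [241.7 221.8] [ 0.493  -0.0056  0.038 ] err_f [0.0005 0.0019]
t 5.2 tcp_f [0.0034 0.0002 0.1256] F_f [-0.71  0.36 -0.76] w -0.0001
(0.003, 0.075, 0.08) [0.001 0.299 0.182] [-0. -0. -0.]
(0.003, 0, 0.08) [ 0.001 -0.001  0.182] [-0. -0. -0.]
(0.003, -0.075, 0.08) [ 0.001 -0.301  0.182] [-0. -0. -0.]
```

```bash
python3 - <<'E'
from h import *
f=r.grab_frame("side")
im=cv2.imread("pics/c0.png");s=6;x0,y0=180,170
c=cv2.resize(im[y0:y0+75,x0:x0+100],None,fx=s,fy=s,interpolation=cv2.INTER_CUBIC)
for y in(.075,0,-.075):
  for p,col in(((0,y,.049),(255,0,0)),((-.038,y,.038),(0,255,0)),((-.02,y+.0375,.034),(255,255,0))):
    u=proj(f,fw(p));q=((u-[x0,y0]+.5)*s).astype(int);cv2.drawMarker(c,tuple(map(int,q)),col,cv2.MARKER_CROSS,14,1)
cv2.imwrite("pics/d.png",c)
E
```

```text
(no output)
```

View pics/d.png

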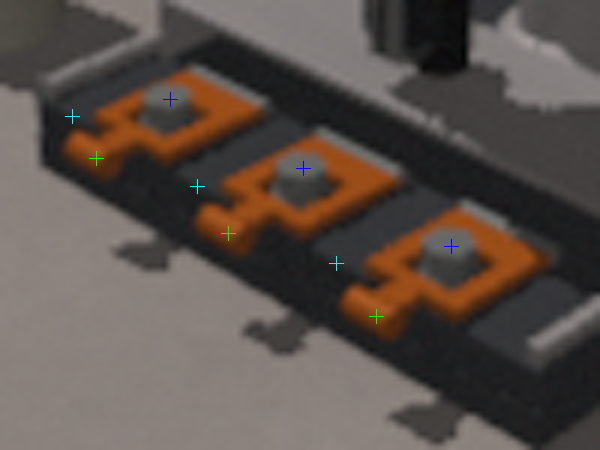

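>>> {"op": "apply_moves", "data": {
  "rows": [
    [0, 0, 0.18, 0, 0, 0],
    [0, 0, 0.27, 0, 0, 0],
    [0, 0, 0.3, 0, 0, 0],
    [0, 0, 0.325, 0, 0, 0],
    [0, 0, 0.325, 0, 0, 0]
  ]
}}

```text
clock: 5.88
tcp_pos: [0.5085, 0.0764, 0.048]
orientation: [0.489, -3.102, -0.001]
contact_force: [-13.1, -2.0, 33.1]
grip_width: 0.0001
gripper_force: 17.0
```

```bash
python3 - <<'E'
from h import *
goal((.002,0,.08))
E
```

```text
t 5.88 tcp_f [0.0027 0.0001 0.048 ] F_f [-13.02   2.18  33.13] w 0.0001
(0.002, 0, 0.08) [ 0.003 -0.    -0.128] [ 0.001 -0.001 -0.001]
```

>>> {"op": "apply_moves", "data": {
  "rows": [
    [0, 0, -0.08, 0, 0, 0],
    [0, 0.15, -0.1, 0, 0, 0],
    [0, 0.3, -0.1, 0, 0, 0],
    [0, 0.3, -0.03, 0, 0, 0],
    [0, 0.3, -0.005, 0, 0, 0]
  ]
}}

```text
clock: 6.5
tcp_pos: [0.4861, 0.1494, 0.0477]
orientation: [-0.492, 3.102, 0.002]
contact_force: [-18.6, -0.8, 66.4]
grip_width: -0.0001
gripper_force: 33.6
```

```bash
python3 - <<'E'
from h import *
goal((.002,0.075,.08))
E
```

```text
t 6.5 tcp_f [0.0039 0.0764 0.0477] F_f [-17.97   5.05  66.4 ] w -0.0001
(0.002, 0.075, 0.08) [ 0.007 -0.005 -0.129] [0.001 0.    0.   ]
```

>>> {"op": "apply_moves", "data": {
  "rows": [
    [0, 0, -0.1, 0, 0, 0],
    [0, -0.2, -0.12, 0, 0, 0],
    [0, -0.4, -0.12, 0, 0, 0],
    [0, -0.6, -0.12, 0, 0, 0],
    [0, -0.6, -0.06, 0, 0, 0]
  ]
}}

```text
clock: 7.12
tcp_pos: [0.5344, -0.0006, 0.0627]
orientation: [-0.476, 3.101, -0.004]
contact_force: [-1.0, 0.5, -0.5]
grip_width: -0.0001
gripper_force: 0.0
```

>>> {"op": "apply_moves", "data": {
  "rows": [
    [0, 0, 0.02, 0, 0, 0],
    [0, 0, 0.035, 0, 0, 0],
    [0, 0, 0.045, 0, 0, 0],
    [0, 0, 0.055, 0, 0, 0],
    [0, 0, 0.06, 0, 0, 0]
  ]
}}

```text
clock: 7.75
tcp_pos: [0.532, 0.0063, 0.0465]
orientation: [-0.492, 3.103, 0.001]
contact_force: [-1.3, 2.4, 3.6]
grip_width: 0.0001
gripper_force: 1.8
```

```bash
python3 - <<'E'
from h import *
goal((.002,-0.075,.045))
E
```

```text
t 7.75 tcp_f [ 0.0033 -0.0739  0.0465] F_f [-0.54  2.71  3.62] w 0.0001
(0.002, -0.075, 0.045) [ 0.005 -0.004  0.006] [0. 0. 0.]
```

>>> {"op": "apply_moves", "data": {
  "rows": [
    [0, 0, 0.006, 0, 0, 0],
    [0, 0, 0.012, 0, 0, 0],
    [0, 0, 0.018, 0, 0, 0],
    [0, 0, 0.018, 0, 0, 0]
  ]
}}

```text
clock: 8.25
tcp_pos: [0.5323, 0.0055, 0.0421]
orientation: [-0.491, 3.102, 0.001]
contact_force: [-0.8, 3.3, 6.5]
grip_width: 0.0002
gripper_force: 3.2
```

```bash
python3 - <<'E'
from h import *
goal((.002,-0.075,.045))
E
```

```text
t 8.25 tcp_f [ 0.0034 -0.0747  0.0421] F_f [0.29 3.37 6.53] w 0.0002
(0.002, -0.075, 0.045) [ 0.005 -0.001 -0.012] [ 0.  0. -0.]
```

The right bolt sank 7 mm at about 5 N, so it is the loose one; left and mid are tight. Next I move to the right cap's tab.

>>> {"op": "apply_moves", "data": {
  "rows": [
    [0, 0, -0.1, 0, 0, 0],
    [0.04, 0, -0.2, 0, 0, 0],
    [0.12, 0, -0.2, 0, 0, 0],
    [0.165, 0, -0.2, 0, 0, 0],
    [0.165, 0, -0.18, 0, 0, 0]
  ],
  "claw": 0.6,
  "newtons": 20
}}

```text
clock: 8.88
tcp_pos: [0.4922, -0.0083, 0.0865]
orientation: [0.489, -3.103, 0.001]
contact_force: [-0.5, 0.0, -0.2]
grip_width: 0.0511
gripper_force: 0.0
```

```bash
python3 - <<'E'
from h import *
goal((-.039,-0.075,.025))
F={n:r.grab_frame(n) for n in("side","top")}
cv2.imwrite("pics/e.png",np.hstack([cv2.resize(F["side"]["pixels"][140:260,170:290,::-1],(400,400)),cv2.resize(F["top"]["pixels"][150:270,180:300,::-1],(400,400))]))
E
```

```text
t 8.88 tcp_f [-0.039  -0.0754  0.0865] F_f [-0.43  0.16 -0.19] w 0.0511
(-0.039, -0.075, 0.025) [-0.     0.002  0.246] [-0.    -0.    -0.001]
```

View pics/e.png

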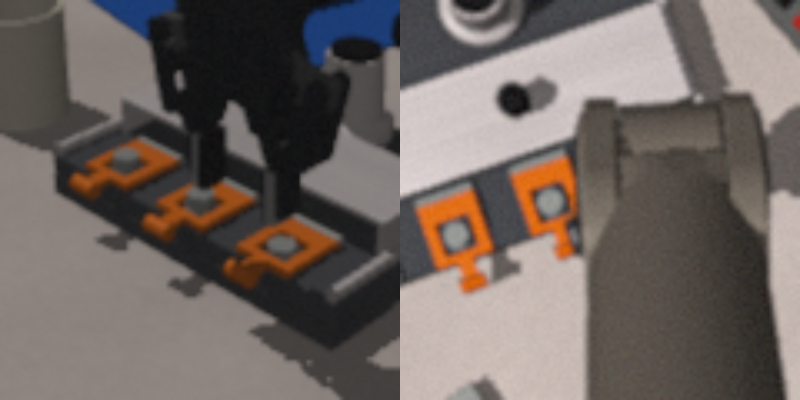

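The side view shows the right bolt head at (283,244), sunk, with the open fingers above and straddling the right tab at (243,270). I'll lower the fingers over it.

>>> {"op": "apply_moves", "data": {
  "rows": [
    [0, 0, 0.07, 0, 0, 0],
    [0, 0, 0.14, 0, 0, 0],
    [0, 0, 0.2, 0, 0, 0],
    [0, 0, 0.246, 0, 0, 0],
    [0, 0, 0.246, 0, 0, 0]
  ]
}}

```text
clock: 9.6
tcp_pos: [0.4923, -0.0075, 0.0244]
orientation: [0.491, -3.101, -0.0]
contact_force: [-0.6, 0.3, 0.4]
grip_width: 0.0513
gripper_force: 0.0
```

```bash
python3 - <<'E'
from h import *
goal((-.039,-0.075,.025))
E
```

```text
t 9.6 tcp_f [-0.0387 -0.0747  0.0244] F_f [-0.43  0.47  0.42] w 0.0513
(-0.039, -0.075, 0.025) [ 0.001 -0.001 -0.002] [ 0.    -0.001 -0.   ]
```

>>> {"op": "apply_moves", "data": {
  "rows": [
    [0, 0, 0, 0, 0, 0],
    [0, 0, 0, 0, 0, 0],
    [0, 0, 0, 0, 0, 0],
    [0, 0, 0, 0, 0, 0],
    [0, 0, 0, 0, 0, 0]
  ],
  "claw": 0,
  "newtons": 20
}}

```text
clock: 10.22
tcp_pos: [0.4931, -0.0072, 0.0255]
orientation: [-0.491, 3.102, 0.0]
contact_force: [-0.4, 1.6, 1.6]
grip_width: 0.0191
gripper_force: 22.0
```

```bash
python3 - <<'E'
from h import *
import math
z0=.025-.038
goal(*[(.032-.071*math.cos(a),-.075,.038+.07*math.sin(a)+z0) for a in np.radians([10,20,30,40,50,60])])
F={n:r.grab_frame(n) for n in("side","top")}
cv2.imwrite("pics/f.png",cv2.resize(F["side"]["pixels"][140:260,170:290,::-1],(600,600)))
E
```

```text
t 10.22 tcp_f [-0.0379 -0.0747  0.0255] F_f [0.13 1.66 1.6 ] w 0.0191
(-0.03792135046386676, -0.075, 0.037155372436685125) [ 0.    -0.001 -0.047] [ 0.     0.001 -0.   ]
(-0.034718176075799495, -0.075, 0.04894141003279681) [-0.013 -0.001 -0.094] [ 0.     0.001 -0.   ]
(-0.02948780366869514, -0.075, 0.06) [-0.034 -0.001 -0.138] [ 0.     0.001 -0.   ]
(-0.022389155461447437, -0.075, 0.06999513267805775) [-0.062 -0.001 -0.178] [ 0.     0.001 -0.   ]
(-0.013637920287744291, -0.075, 0.07862311101832846) [-0.097 -0.001 -0.212] [ 0.     0.001 -0.   ]
(-0.003500000000000003, -0.075, 0.0856217782649107) [-0.138 -0.001 -0.24 ] [ 0.     0.001 -0.   ]
```

View pics/f.png

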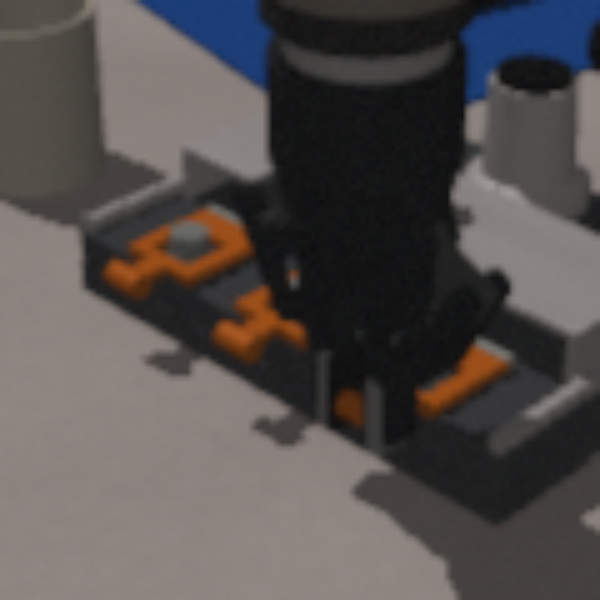

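The tab is held between the fingers, at (350,405) with 19 mm opening. Next I swing it up along the arc.

>>> {"op": "apply_moves", "data": {
  "rows": [
    [0, 0, -0.024, 0, 0, 0],
    [0, 0, -0.047, 0, 0, 0],
    [-0.005, 0, -0.07, 0, 0, 0],
    [-0.013, 0, -0.094, 0, 0, 0],
    [-0.023, 0, -0.117, 0, 0, 0]
  ]
}}

```text
clock: 10.95
tcp_pos: [0.4977, -0.0057, 0.0548]
orientation: [0.491, -3.102, -0.0]
contact_force: [1.0, 3.1, -3.6]
grip_width: 0.0194
gripper_force: 21.2
```

```bash
python3 - <<'E'
from h import *
import math
z0=.025-.038
goal(*[(.032-.07*math.cos(a),-.075,.038+.07*math.sin(a)+z0) for a in np.radians([30,40,50,58])])
E
```

```text
t 10.95 tcp_f [-0.0329 -0.0747  0.0548] F_f [ 1.9   2.66 -3.62] w 0.0194
(-0.028621778264910712, -0.075, 0.06) [-0.017 -0.001 -0.021] [ 0.    -0.001 -0.   ]
(-0.021623111018328464, -0.075, 0.06999513267805775) [-0.045 -0.001 -0.061] [ 0.    -0.001 -0.   ]
(-0.012995132678057762, -0.075, 0.07862311101832846) [-0.08  -0.001 -0.096] [ 0.    -0.001 -0.   ]
(-0.005094348496324348, -0.075, 0.08436336673094982) [-0.111 -0.001 -0.119] [ 0.    -0.001 -0.   ]
```

>>> {"op": "apply_moves", "data": {
  "rows": [
    [-0.015, 0, -0.021, 0, 0, 0],
    [-0.03, 0, -0.042, 0, 0, 0],
    [-0.045, 0, -0.062, 0, 0, 0],
    [-0.062, 0, -0.08, 0, 0, 0],
    [-0.08, 0, -0.096, 0, 0, 0]
  ]
}}

```text
clock: 11.58
tcp_pos: [0.5166, 0.0005, 0.0786]
orientation: [0.49, -3.101, -0.0]
contact_force: [-4.7, 2.1, 0.1]
grip_width: 0.0194
gripper_force: 21.5
```

```bash
python3 - <<'E'
from h import *
import math
z0=.025-.038
goal(*[(.032-.07*math.cos(a),-.075,.038+.07*math.sin(a)+z0) for a in np.radians([54,58,60])])
E
```

```text
t 11.57 tcp_f [-0.0131 -0.0747  0.0786] F_f [-3.79  3.41  0.13] w 0.0194
(-0.009144967660473124, -0.075, 0.08163118960624634) [-0.016 -0.001 -0.012] [ 0.    -0.001 -0.   ]
(-0.005094348496324348, -0.075, 0.08436336673094982) [-0.032 -0.001 -0.023] [ 0.    -0.001 -0.   ]
(-0.0030000000000000096, -0.075, 0.0856217782649107) [-0.04  -0.001 -0.028] [ 0.    -0.001 -0.   ]
```

>>> {"op": "apply_moves", "data": {
  "rows": [
    [-0.01, 0, -0.008, 0, 0, 0],
    [-0.02, 0, -0.015, 0, 0, 0],
    [-0.03, 0, -0.022, 0, 0, 0],
    [-0.036, 0, -0.026, 0, 0, 0],
    [-0.036, 0, -0.026, 0, 0, 0]
  ]
}}

```text
clock: 12.2
tcp_pos: [0.5259, 0.0034, 0.0851]
orientation: [-0.491, 3.103, 0.0]
contact_force: [-4.1, 2.1, -0.7]
grip_width: 0.0194
gripper_force: 21.6
```

```bash
python3 - <<'E'
from h import *
goal()
F={n:r.grab_frame(n) for n in("side","top")}
cv2.imwrite("pics/g.png",np.hstack([cv2.resize(F["side"]["pixels"][140:260,170:290,::-1],(400,400)),cv2.resize(F["top"]["pixels"][100:300,100:300,::-1],(400,400))]))
for t in("mug","calculator","tin"): print(t,[np.round(atz(F[n],l["point"],0),3) for n in F for l in r.landmark_of(F[n],t)[:1]])
E
```

```text
t 12.2 tcp_f [-0.0033 -0.0747  0.0851] F_f [-3.27  3.25 -0.67] w 0.0194
mug [array([0.462, 0.334, 0.   ])]
calculator [array([ 0.637, -0.156,  0.   ]), array([ 0.644, -0.156,  0.   ])]
tin [array([0.332, 0.146, 0.   ]), array([0.335, 0.141, 0.   ])]
```

View pics/g.png

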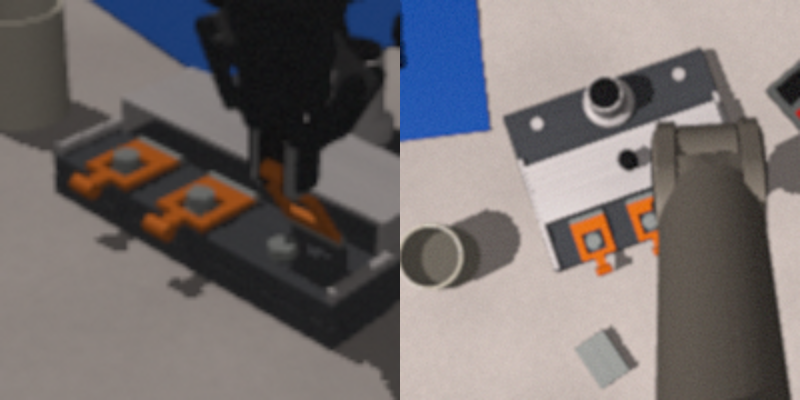

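The picture shows the right cap held open at about 60° at (300,205), with its sunk bolt at (283,244). The other two caps are shut, the cover is back and the bystanders have not moved, so I'm handing in.

```bash
python3 -c "
from bench import r
print(r.hand_in())"
```

```text
the job is handed in; nothing more can be done
None
```

I slid the cover fully back, found the right bolt to be the loose one (it sank about 7 mm), and handed in with its cap held open at about 60° in the fingers; the other caps stayed shut and the mug, calculator and tin did not move (hand-in gave no verdict).

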